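# Change the idler gear behind its collar and spacer

### The job

Fit the larger of the two stored gears on the bracket's stud in place of the gear that is there now. To get at that one, lift off the collar and the flanged spacer and lay both in the metal tray; store the removed gear on the wooden board's empty post, slide the new gear fully down the stud, then put back first the spacer, flange down on the gear, and then the collar on top of it. Leave the smallest gear on its post.

Things in the scene. Friction and masses are not known exactly. Their poses are not given: they have to be found in the camera images.
- bracket: fixed grey bracket with an upright steel stud. Origin: on the stud's axis at bench height, z up. Its arm, 14 mm high and 60 wide, runs 150 mm along +x to a boss 20 mm high. The stud is 16 mm thick, tapers to 8 in its last 8 mm and ends 82 mm above the bench. Undersides above the bench when seated: gear 22 mm (on a shoulder 33 mm wide), spacer 38 mm, collar 62 mm.
- collar: black steel shaft collar, 34 mm outside, 20 mm bore, 12 mm high, screw already slack so that it lifts straight off; at the start the uppermost part on the stud. Origin: centre of its underside, z up along its axis; it is round, so its yaw does not matter.
- spacer: flanged steel spacer sleeve, 24 mm high in all, 20 mm bore: a flange 40 mm wide and 5 mm thick at the bottom, above it a barrel 28 mm wide to grip; at the start on the stud under the collar. Origin: centre of its underside, z up along its axis; it is round, so its yaw does not matter.
- gear_fitted: change gear, plain steel, 56 mm over its 26 teeth, 16 mm thick, with a through bore of 20 mm. At the start the lowest part on the stud, under the spacer's flange: the gear to be replaced. Origin: centre of its underside, z up along its axis; it is round, so its yaw does not matter.
- gear_large: change gear, plain steel, 66 mm over its 31 teeth, 16 mm thick, with a through bore of 20 mm. The larger stored gear, the one to be fitted; at the start on a post of the board. Origin: centre of its underside, z up along its axis; it is round, so its yaw does not matter.
- gear_small: change gear, plain steel, 44 mm over its 20 teeth, 16 mm thick, with a through bore of 20 mm. The smallest gear; it stays on its post. Origin: centre of its underside, z up along its axis; it is round, so its yaw does not matter.
- post_empty: the post empty at the start: steel post 10 mm thick, 32 mm high, tip tapered; one of three in a row, 82 mm apart, in varying order, on a wooden board 100 x 250 mm whose top is 18 mm above the bench. Origin: its foot on the board's top; x across the board, y along the row. A gear rests on the 2 mm high, 18 mm wide foot, its underside 2 mm above the origin.
- post_large: the post that carries the larger stored gear at the start, built like post_empty.
- post_small: the post that carries the smallest gear, built like post_empty.
- tray: fixed open grey metal tray, 150 x 200 mm outside (x, y), walls 4 mm thick and 16 mm high, floor 4 mm above the bench; empty at the start. Origin: centre of its underside, y along its length.
There are look-alikes about, which are no part of the job. What is shaped like the spacer but red is not meant.

How it is judged:
By the outcome, as a careful person would: the job done as asked, in the order asked, and still so for the second after the job is handed in, with the robot touching nothing.
It also fails if it takes over 144 s, if anything falls off the work surface, if the arm or the gripper's body presses on something with over 40 N, if the wrist force passes 120 N, or if a joint passes its speed limit or range.

### The arm

A 6-joint arm with a two-finger parallel gripper is mounted at the origin on a cart in front of the work surface, level with it; the furniture and walls round the work are solid. World frame = base frame: x ahead of the robot, y to its left, z up, the work surface at z = 0. Lengths are in m, angles in rad, forces in N, time in s.
With the tool pointing down it reaches from about 0.25 to 0.85 m from the base axis. Payload 12.5 kg.
Tool frame: the origin (TCP) lies between the finger pads; the fingertips stand 19 mm ahead of it and the grasp point (between the pads) is the TCP; z points along the fingers, y is the line along which they close (so a half turn about z gives the same grasp; the last joint's range is limited). The gripper opens to 93 mm and grips with 3 to 60 N. Pads are 15 mm wide; open, the fingers measure 128 mm over their backs; the gripper's body (75 mm by 188 mm) begins 65 mm behind the grasp point.
Start: joints at [-1.395, 0.351, 1.652, -0, 1.139, -0.085], TCP at [0.142, -0.531, 0.238] pointing down, gripper open.
Joint ranges: [-2.75, 2.75], [-0.79, 2.1], [0.01, 2.65], [-1.57, 4.71], [0.07, 3.14], [-2.87, 2.87]. Speed limits (rad/s): [2.22, 2.22, 2.79, 3.14, 3.14, 3.14].

### API

Orientations are given as a unit quaternion [x, y, z, w].
In Python, from cell import readout, optics, ticket gives the robot as it stands.
- The arm moves only by the shell command python3 -m pendant 'ROWS' [FORCE]. ROWS is JSON, a list of rows, each a list of 7 numbers: the opening, from -1 (shut) to 1 (fully open), then the shift along the tool's x, y, z normalised to -1 to 1, where 1 is 0.04 m, then the turn, a rotation vector about the tool's x, y, z normalised to -1 to 1, where 1 is 0.12 rad. A call has 1 to 12 rows; each row shifts and turns the commanded pose from where the row before left it, along the tool's axes as they then stand; what a row does not reach is not made up. A row lasts 1/10 s, in which the tool goes at most 50 mm and 8.59 degrees, less where a joint would pass 70% of its speed; a pose out of reach is approached as far as the arm can. A call with a number of a shift or a turn outside -1 to 1 is refused whole. A call with a gripper value outside its range is refused whole. The fingers move at their own pace and stop on an object; FORCE is the grip in N (left out, the last holds). Time passes only in rows, so rows that do not move let the fingers close. It gives the time, the measured TCP pose, the force, the opening and the grip force at its end, in the units of the state.
- readout.read_state(): the state, without advancing time (a new reading comes with each control period).
- optics.read_camera(name): name is "scene" or "top" or "wrist"; returns a dict with "pixels" (420x560x3 uint8, red, green, blue), "fx", "fy", "cx", "cy" (pixels), "rvec" (rotation vector, rad) and "tvec" (3), from world to camera coordinates, as OpenCV has them. Camera axes: x right, y down, z forward; pixel columns grow to the right and rows downward; lengths in m; the calibration is good to about 2 mm. A picture is of the moment at which its call begins. There is no depth.
- ticket.close_job(): hands the job in; it is judged then, once.
The state is a dict: "t": time; "q": joint angles; "joint_velocities": joint speeds; "joint_efforts": joint torques, N m; "ee_pos": TCP position; "tool_rot": TCP orientation; "wrist_force": force on the tool from outside, world axes, zero at the start; "moment": the same for the moment, N m; "opening": finger opening in m; "finger_force": force on a finger pad.
Only numpy, scipy, OpenCV 4.12 (cv2) and the standard library are available. Lean on these libraries where they do the work, as an engineer would, in place of code of your own. Each camera call takes 0.05 s, during which the arm holds its last target. There are 200 camera calls.

## Working session

There is one attempt and no reset: what is moved stays moved. The work goes in short steps, Python scripts to look and compute and a shell command to move; the robot and the scene stay as the last step left them, time stands still between calls to the robot, and variables do not carry over. Pictures are saved under pics/ and viewed, at most 14 in all, crops included, and the job is handed in when it is done.

```bash
ls; mkdir -p pics; cat > h.py <<'E'
import numpy as np, cv2
from cell import readout, optics, ticket
def shot(name, fn=None):
    c=optics.read_camera(name); 
    if fn: cv2.imwrite('pics/'+fn, cv2.cvtColor(np.asarray(c['pixels']),cv2.COLOR_RGB2BGR))
    return c
def RT(c):
    return cv2.Rodrigues(np.array(c['rvec'],float))[0], np.array(c['tvec'],float).ravel()
def ray(c,u,v,z):
    R,t=RT(c); o=-R.T@t; d=R.T@np.array([(u-c['cx'])/c['fx'],(v-c['cy'])/c['fy'],1])
    return o+d*(z-o[2])/d[2]
def proj(c,p):
    R,t=RT(c); q=R@np.array(p,float)+t
    return np.array([c['fx']*q[0]/q[2]+c['cx'],c['fy']*q[1]/q[2]+c['cy']])
E
python3 - <<'E'
from h import *
import pickle
s=readout.read_state(); print({k:np.round(v,3) for k,v in s.items()})
for n in ('scene','top','wrist'):
    c=shot(n,n+'0.png'); pickle.dump(c,open(n+'0.pkl','wb')); R,t=RT(c); print(n,np.round(-R.T@t,3),c['fx'],np.round(R,3).tolist())
E
```

```text
pics
{'t': np.float64(0.0), 'q': array([-1.395,  0.351,  1.652, -0.   ,  1.139, -0.085]), 'joint_velocities': array([-0.   , -0.   ,  0.001, -0.002, -0.002, -0.001]), 'joint_efforts': array([-0.0000e+00, -4.9732e+01, -2.8526e+01,  7.0000e-02,  2.6000e-02,
       -0.0000e+00]), 'ee_pos': array([ 0.142, -0.531,  0.237]), 'tool_rot': array([ 0.992,  0.13 , -0.   , -0.001]), 'wrist_force': array([0.347, 0.298, 0.006]), 'moment': array([ 0.014, -0.024,  0.021]), 'finger_force': np.float64(0.0), 'opening': np.float64(0.093)}
scene [-0.169  0.581  0.577] 426.65969018223177 [[-0.625, -0.78, 0.013], [-0.406, 0.311, -0.86], [0.667, -0.543, -0.511]]
top [0.217 0.048 1.47 ] 494.73338196601804 [[-0.03, -1.0, -0.002], [-0.978, 0.03, -0.205], [0.205, -0.004, -0.979]]
wrist [ 0.214 -0.512  0.384] 360.76977874824564 [[0.257, -0.966, -0.002], [-0.93, -0.248, 0.27], [-0.261, -0.067, -0.963]]
```

View pics/top0.png

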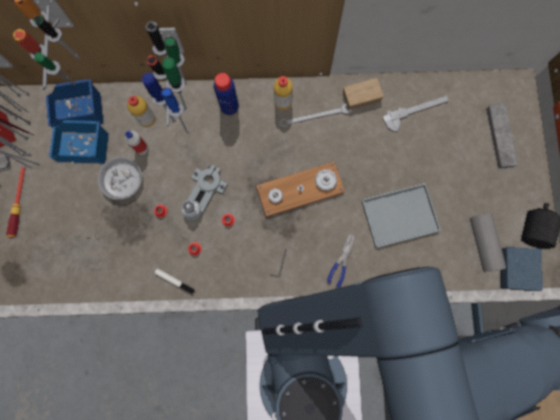

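View pics/scene0.png

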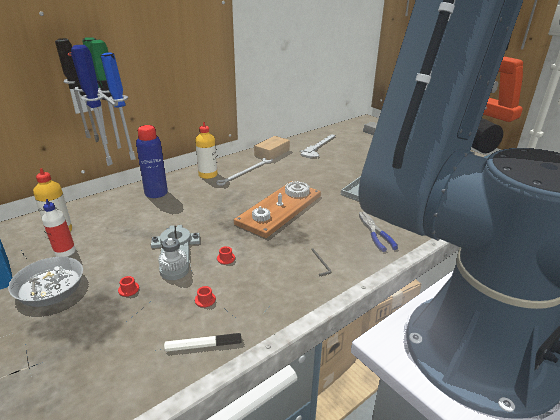

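The top view shows the board around (300,190): a small gear at (276,196), the empty post at (300,188) and the large gear at (326,180). The bracket is at (200,190), the tray at (400,216), and there are red look-alike spacers at (160,211), (228,220) and (194,249). The round bowl at (121,180) is not part of the job. Next I'll take a close crop.

```bash
python3 - <<'E'
from h import *
t=cv2.imread('pics/top0.png'); s=cv2.imread('pics/scene0.png')
a=cv2.resize(t[150:250,150:283],(532,400),interpolation=cv2.INTER_CUBIC)[:, :400]
a=cv2.resize(t[150:235,160:245],(400,400),interpolation=cv2.INTER_CUBIC)
b=cv2.resize(s[200:300,130:230],(400,400),interpolation=cv2.INTER_CUBIC)
c=cv2.resize(t[160:210,255:355],(400,200),interpolation=cv2.INTER_CUBIC)
d=cv2.resize(t[180:250,355:445],(400,200),interpolation=cv2.INTER_CUBIC)
cv2.imwrite('pics/crop1.png',np.vstack([np.hstack([a,b]),np.hstack([c,d])]))
E
```

```text
(no output)
```

View pics/crop1.png

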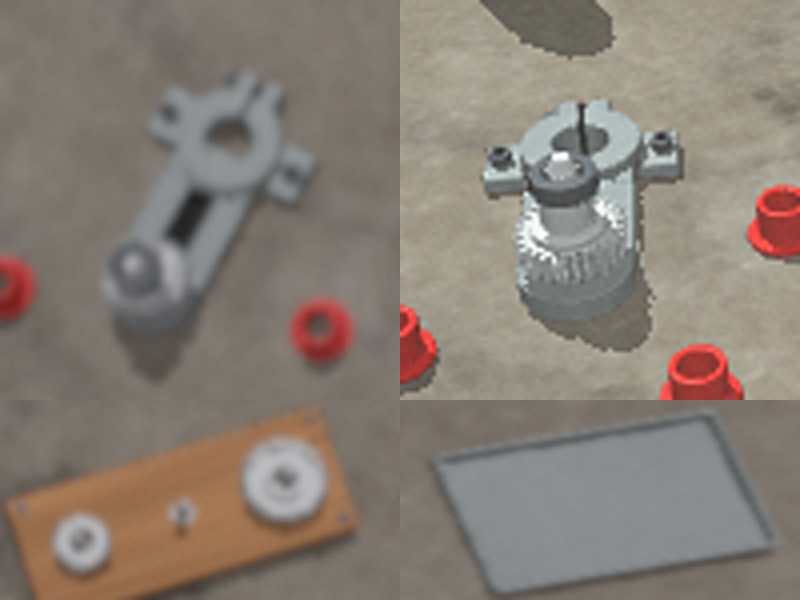

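Choices, all checked in the crop:
- **Stack on the stud:** dark collar at top-view px (189,206) over the bare steel spacer and gear.
- **Not meant:** the three red flanged sleeves, and the boss hole at (208,180).
- **Gear to fit:** the big gear at (326,180). The small one at (275.5,196) stays.
- **Empty post:** (300,188).

Now the coarse positions.

```bash
python3 - <<'E'
from h import *
import pickle
T=pickle.load(open('top0.pkl','rb')); S=pickle.load(open('scene0.pkl','rb'))
f=lambda *a:np.round(ray(*a)[:2],4)
print('collar top',f(T,188.7,205.7,.075), f(S,170.3,243.5,.075))
small,emp,lar=f(T,275.5,195.8,.036),f(T,300.3,188.0,.045),f(T,326.3,179.8,.036)
print('posts',small,emp,lar,np.linalg.norm(small-emp),np.linalg.norm(lar-emp))
tr=np.array([f(T,355+(x)/400*90,180+(y-400)/200*70,.016) for x,y in [(436-400,459),(710-400,412),(775-400,548),(497-400,594)]])
print('tray',tr.tolist(),tr.mean(0),np.linalg.norm(np.diff(tr,axis=0),axis=1))
print('boss',f(T,160+230/400*85,150+135/400*85,.02))
E
```

```text
collar top [0.5059 0.312 ] [0.4964 0.3148]
posts [0.5361 0.062 ] [ 0.5554 -0.0121] [ 0.5803 -0.091 ] 0.07657218816254371 0.08273584471074193
tray [[0.5175, -0.2002], [0.5625, -0.3896], [0.4164, -0.42], [0.3743, -0.2316]] [ 0.467675 -0.31035 ] [0.19467244 0.14922925 0.19304655]
boss [0.5988 0.2621]
```

```bash
cat >> h.py <<'E'
def plan(x,y,z,psi=None):
    from scipy.spatial.transform import Rotation as Ro
    s=readout.read_state(); M=Ro.from_quat(s['tool_rot']).as_matrix()
    d=np.array([x,y,z])-s['ee_pos']; u=M.T@d/.04
    cur=np.arctan2(M[1,0],M[0,0])
    t=0 if psi is None else -(psi-cur)/.12
    print('t',round(s['t'],2),'ee',np.round(s['ee_pos'],4),'yaw %.3f tilt'%cur,np.round(M[2,:2],4),'grip',round(s['opening'],4),round(s['finger_force'],1),'F',np.round(s['wrist_force'],1),'| total units',np.round(u,3),'turn z',round(t,2))
E
python3 -m pendant '[[1,0,0,0,0,0,-1],[1,0,0,0,0,0,-1],[1,0,0,0,0,0,-1],[1,0,0,0,0,0,-1],[1,0,0,0,0,0,-1],[1,0,0,0,0,0,-1],[1,0,0,0,0,0,-1],[1,0,0,0,0,0,-1],[1,0,0,0,0,0,-1],[1,0,0,0,0,0,-1],[1,0,0,0,0,0,-1],[1,0,0,0,0,0,-1]]'
python3 -c "
from h import *
plan(.468,-.31,.2,1.85)"
```

```text
t: 1.35
ee_pos: [0.1418, -0.5312, 0.2374]
tool_rot: [0.658, 0.753, 0.0, -0.0]
wrist_force: [-0.3, -0.5, -0.3]
opening: 0.0935
finger_force: 0.0
t 1.35 ee [ 0.1418 -0.5312  0.2374] yaw 1.706 tilt [ 0.0005 -0.    ] grip 0.0935 0.0 F [-0.3 -0.5 -0.3] | total units [4.383 8.825 0.937] turn z -1.2
```

```bash
python3 -m pendant '[[1,0,0,0,0,0,-0.6],[1,0,0,0,0,0,-0.6],[1,0.55,0.82,0.09,0,0,0],[1,0.55,0.82,0.09,0,0,0],[1,0.55,0.82,0.09,0,0,0],[1,0.55,0.82,0.09,0,0,0],[1,0.55,0.82,0.09,0,0,0],[1,0.55,0.82,0.09,0,0,0],[1,0.55,0.82,0.09,0,0,0],[1,0.55,0.82,0.09,0,0,0],[1,0.55,0.82,0.09,0,0,0],[1,0.55,0.82,0.09,0,0,0]]' >/dev/null
python3 -c "
from h import *
plan(.555,-.012,.2,1.85)
plan(.5,.313,.2,1.85)"
```

```text
t 2.55 ee [ 0.3989 -0.2294  0.2015] yaw 1.845 tilt [-0.  0.] grip 0.0932 0.0 F [ 0.1 -1.   0.5] | total units [4.177 5.228 0.037] turn z -0.04
t 2.55 ee [ 0.3989 -0.2294  0.2015] yaw 1.845 tilt [-0.  0.] grip 0.0932 0.0 F [ 0.1 -1.   0.5] | total units [12.371  6.102  0.037] turn z -0.04
```

```bash
python3 -m pendant '[[1,0.52,0.65,0,0,0,0],[1,0.52,0.65,0,0,0,0],[1,0.52,0.65,0,0,0,0],[1,0.52,0.65,0,0,0,0],[1,0.52,0.65,0,0,0,0],[1,0.52,0.65,0,0,0,0],[1,0.52,0.65,0,0,0,0],[1,0.52,0.65,0,0,0,0],[1,0,0,0,0,0,0],[1,0,0,0,0,0,0]]' >/dev/null
python3 -c "
from h import *
import pickle
plan(.5,.313,.2,1.85)
c=shot('wrist','board.png'); pickle.dump(c,open('board.pkl','wb'))"
```

```text
t 3.55 ee [ 0.553  -0.0141  0.2012] yaw 1.846 tilt [ 0.0002 -0.0009] grip 0.0928 0.0 F [-0.6 -0.2  0.1] | total units [8.23  0.946 0.03 ] turn z -0.03
```

View pics/board.png

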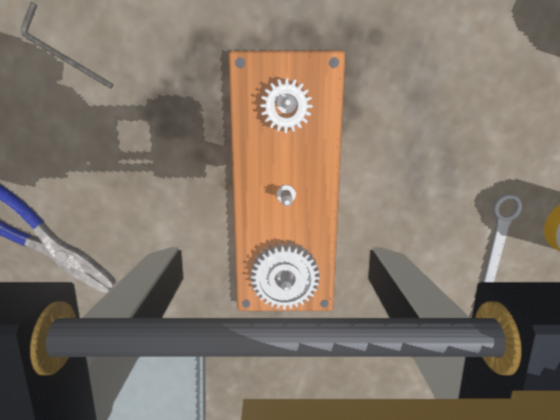

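Small gear at (286,104), empty post at (286,195), large gear at (285,278), and the board edges are aligned with the tool. I'll measure these and move on to the stud.

```bash
python3 - <<'E'
from h import *
import pickle
c=pickle.load(open('board.pkl','rb')); im=np.asarray(c['pixels']); hsv=cv2.cvtColor(im,cv2.COLOR_RGB2HSV)
m=((hsv[...,1]<50)&(hsv[...,2]>110)).astype(np.uint8); m[:, :225]=0; m[:,345:]=0; m[312:]=0; m[:55]=0
for q in cv2.findContours(cv2.morphologyEx(m,cv2.MORPH_CLOSE,np.ones((5,5))),cv2.RETR_EXTERNAL,2)[0]:
    if cv2.contourArea(q)<40: continue
    (u,v),r=cv2.minEnclosingCircle(q); z=.036 if r>18 else .045
    w=ray(c,u,v,z); print(np.round([u,v,r],1),np.round(w,4),'diam mm',np.round(1e3*np.linalg.norm(ray(c,u+r,v,z)-ray(c,u-r,v,z)),1))
o=((hsv[...,0]<16)&(hsv[...,1]>110)&(hsv[...,2]>90)).astype(np.uint8)
q=max(cv2.findContours(o,cv2.RETR_EXTERNAL,2)[0],key=cv2.contourArea)
b=cv2.boxPoints(cv2.minAreaRect(q)); print(b.round(0).tolist())
ap=cv2.approxPolyDP(cv2.convexHull(q),8,True)[:,0]; W=np.array([ray(c,*p,.018)[:2] for p in ap]); print(ap.tolist(),W.round(4).tolist(),np.linalg.norm(np.diff(W,axis=0),axis=1))
E
python3 -m pendant '[[1,0.82,0.1,0,0,0,0],[1,0.82,0.1,0,0,0,0],[1,0.82,0.1,0,0,0,0],[1,0.82,0.1,0,0,0,0],[1,0.82,0.1,0,0,0,0],[1,0.82,0.1,0,0,0,0],[1,0.82,0.1,0,0,0,0],[1,0.82,0.1,0,0,0,0],[1,0.82,0.1,0,0,0,0],[1,0.82,0.1,0,0,0,0],[1,0,0,0,0,0,0],[1,0,0,0,0,0,0]]' >/dev/null
python3 -c "
from h import *
import pickle
plan(.5,.313,.2,1.85)
c=shot('wrist','stud.png'); pickle.dump(c,open('stud.pkl','wb'))"
```

```text
[284.6 275.9  34.4] [ 0.5826 -0.086   0.036 ] diam mm 65.1
[231.5 251.   60.4] [ 0.5281 -0.0751  0.036 ] diam mm 112.0
[286.  195.   10.2] [ 0.5611 -0.0082  0.045 ] diam mm 17.6
[338.  209.  102.2] [ 0.6104 -0.0099  0.036 ] diam mm 183.3
[285.5 105.   27.1] [0.5401 0.0634 0.036 ] diam mm 45.0
[333.6  62.1   4.6] [0.5671 0.1045 0.045 ] diam mm 7.3
[239.7  62.4   4.7] [0.4965 0.0843 0.045 ] diam mm 7.4
[[229.0, 51.0], [344.0, 51.0], [344.0, 310.0], [229.0, 310.0]]
[[342, 51], [332, 308], [240, 310], [229, 53]] [[0.5743, 0.1189], [0.6422, -0.1157], [0.5519, -0.1437], [0.4826, 0.0914]] [0.24423056 0.09461494 0.24508886]
t 4.8 ee [0.503  0.3114 0.2015] yaw 1.845 tilt [-0.0004 -0.0005] grip 0.0928 0.0 F [ 0.  -0.9 -1.1] | total units [ 0.06  -0.06   0.038] turn z -0.04
```

View pics/stud.png

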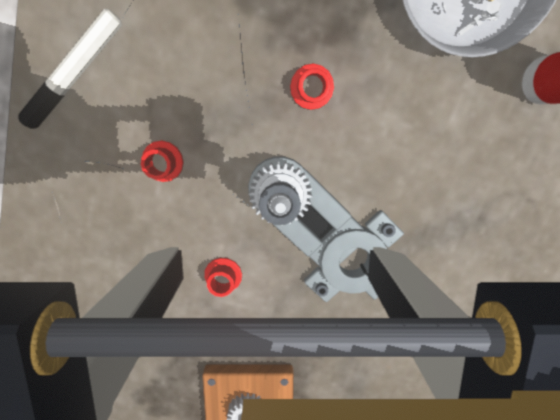

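The stud stack is at (281,205): the dark collar ring with the bright stud tip, over the gear at (280,190). Measuring the collar and stud tip.

```bash
python3 - <<'E'
from h import *
import pickle
c=pickle.load(open('stud.pkl','rb')); im=np.asarray(c['pixels']); g=cv2.cvtColor(im,cv2.COLOR_RGB2GRAY)
print(proj(c,readout.read_state()['ee_pos']))
x0,y0,x1,y1=240,145,330,240
cv2.imwrite('pics/studc.png',cv2.resize(cv2.cvtColor(im[y0:y1,x0:x1],cv2.COLOR_RGB2BGR),None,fx=6,fy=6,interpolation=cv2.INTER_NEAREST))
m=(g<100).astype(np.uint8); m2=np.zeros_like(m); m2[180:228,255:308]=m[180:228,255:308]
q=max(cv2.findContours(m2,cv2.RETR_EXTERNAL,2)[0],key=cv2.contourArea); (u,v),r=cv2.minEnclosingCircle(q); e=cv2.fitEllipse(q); print('collar',u,v,r,e, ray(c,u,v,.072),ray(c,*e[0],.072))
print('tip',ray(c,281,206.5,.082))
E
```

```text
[274.79785659 283.78350309]
collar 304.75 219.0 8.310484886169434 ((309.77545166015625, 220.87815856933594), (14.45292854309082, 25.125944137573242), 124.27857971191406) [0.52857372 0.30811869 0.072     ] [0.53291238 0.30770062 0.072     ]
tip [0.50654171 0.31550902 0.082     ]
```

View pics/studc.png

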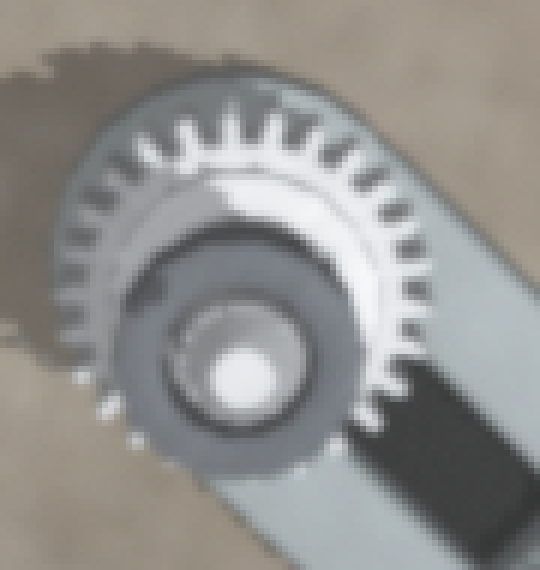

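```bash
python3 - <<'E'
from h import *
import pickle
c=pickle.load(open('stud.pkl','rb'))
col=ray(c,279.6,204.7,.074); tip=ray(c,280.5,208,.082); print(col,tip, np.linalg.norm(ray(c,258.8,204.7,.074)-ray(c,300.3,204.7,.074)))
plan(*col[:2],.15,1.853)
E
```

```text
[0.50578221 0.3145739  0.074     ] [0.50649926 0.31426198 0.082     ] 0.03263323500070903
t 4.85 ee [0.5032 0.3109 0.2016] yaw 1.844 tilt [-0.0004 -0.0004] grip 0.0929 0.0 F [-0.9 -0.3 -0.3] | total units [0.072 0.088 1.289] turn z -0.07
```

```bash
python3 -m pendant '[[0.2,0.07,0.1,0.6,0,0,-0.07],[0.2,0,0,0.6,0,0,0],[0.2,0,0,0.6,0,0,0],[0.2,0,0,0.6,0,0,0],[0.2,0,0,0.4,0,0,0],[0.2,0,0,0.17,0,0,0],[0.2,0,0,0,0,0,0],[0.2,0,0,0,0,0,0]]' 20 >/dev/null
python3 -c "
from h import *
plan(.5060,.3145,.083,1.853)"
```

```text
t 5.65 ee [0.5067 0.3156 0.0837] yaw 1.853 tilt [0.0002 0.001 ] grip 0.0559 0.0 F [-0.3  0.   0.5] | total units [-0.022 -0.025  0.017] turn z -0.0
```

```bash
python3 -m pendant '[[-0.6,-0.02,-0.02,0.02,0,0,0],[-0.6,0,0,0,0,0,0],[-0.6,0,0,0,0,0,0],[-0.6,0,0,0,0,0,0],[-0.6,0,0,0,0,0,0],[-0.6,0,0,0,0,0,0]]' 20 >/dev/null
python3 -c "
from h import *
plan(.5060,.3145,.083,1.853)
shot('wrist','g1.png')"
```

```text
t 6.25 ee [0.5057 0.3151 0.0824] yaw 1.853 tilt [0.0001 0.0004] grip 0.0333 20.0 F [-0.8 -1.   5.6] | total units [-0.017  0.003 -0.016] turn z 0.0
```

View pics/g1.png

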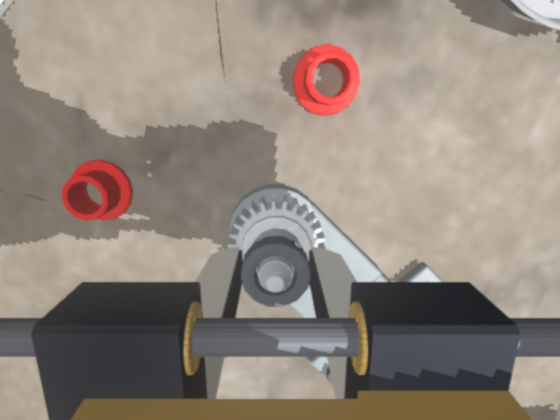

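Collar gripped at 33 mm (image (277,275)). Lift and carry it to the tray.

```bash
python3 -m pendant '[[-0.6,0,0,-0.5,0,0,0],[-0.6,0,0,-0.8,0,0,0],[-0.6,0,0,-0.8,0,0,0],[-0.6,-0.9,-0.35,0,0,0,0],[-0.6,-0.9,-0.35,0,0,0,0],[-0.6,-0.9,-0.35,0,0,0,0],[-0.6,-0.9,-0.35,0,0,0,0],[-0.6,-0.9,-0.35,0,0,0,0],[-0.6,-0.9,-0.35,0,0,0,0],[-0.6,-0.9,-0.35,0,0,0,0],[-0.6,-0.9,-0.35,0,0,0,0],[-0.6,-0.9,-0.35,0,0,0,0]]' >/dev/null
python3 -m pendant '[[-0.6,-0.9,-0.35,0,0,0,0],[-0.6,-0.9,-0.35,0,0,0,0],[-0.6,-0.9,-0.35,0,0,0,0],[-0.6,-0.9,-0.35,0,0,0,0],[-0.6,-0.9,-0.35,0,0,0,0],[-0.6,-0.9,-0.35,0,0,0,0],[-0.6,0,0,0,0,0,0],[-0.6,0,0,0,0,0,0],[-0.6,0,0,0,0,0,0]]' >/dev/null
python3 -c "
from h import *
import pickle
plan(.458,-.266,.03,1.853)
c=shot('wrist','tray.png');pickle.dump(c,open('tray.pkl','wb'))"
```

```text
t 8.4 ee [ 0.4543 -0.2612  0.1658] yaw 1.854 tilt [ 0.0007 -0.0003] grip 0.033 20.0 F [ 0.5  0.3 -0.6] | total units [-0.143  0.056  3.395] turn z 0.01
```

View pics/tray.png

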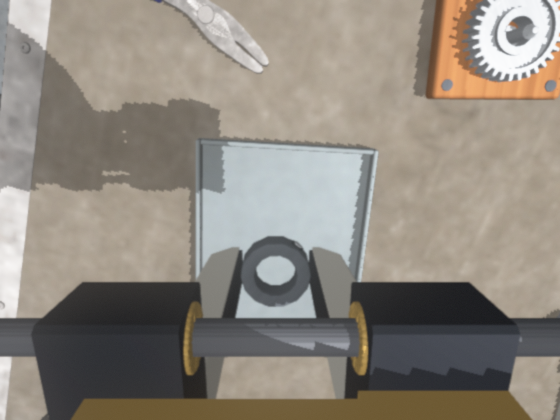

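Collar held at (275,271), with the tray's near-end corners at (200,140) and (376,152). Checking where that puts the tray.

```bash
python3 - <<'E'
from h import *
import pickle
c=pickle.load(open('tray.pkl','rb'))
a,b=ray(c,200,140,.016),ray(c,376,152,.016); print(a,b,np.linalg.norm(a-b)); d=(b-a)/np.linalg.norm(b-a); n=np.array([d[1],-d[0],0]); print('yaw',np.arctan2(d[1],d[0]),'centre',(a+b)/2+n*.1)
E
python3 -m pendant '[[-0.6,-0.14,0.06,0.7,0,0,0],[-0.6,0,0,0.7,0,0,0],[-0.6,0,0,0.7,0,0,0],[-0.6,0,0,0.7,0,0,0],[-0.6,0,0,0.4,0,0,0],[-0.6,0,0,0.1,0,0,0],[-0.6,0,0,0,0,0,0]]' >/dev/null
python3 -c "
from h import *
plan(.458,-.266,.025,1.853)"
```

```text
[ 0.3817466  -0.22934728  0.016     ] [ 0.52205689 -0.19870984  0.016     ] 0.14361626837742608
yaw 0.21498060776942557 centre [ 0.47323459 -0.31172661  0.016     ]
t 9.15 ee [ 0.4584 -0.2661  0.034 ] yaw 1.854 tilt [ 0.0005 -0.0004] grip 0.0331 20.0 F [ 0.5 -0.1 -0. ] | total units [ 0.005 -0.009  0.226] turn z 0.01
```

```bash
python3 -m pendant '[[-0.6,0,0,0.13,0,0,0],[-0.6,0,0,0.1,0,0,0],[-0.6,0,0,0,0,0,0],[0.1,0,0,0,0,0,0],[0.1,0,0,0,0,0,0],[0.1,0,0,-0.3,0,0,0],[0.1,0,0,-0.8,0,0,0],[0.1,0,0,-0.8,0,0,0],[0.1,0,0,-0.8,0,0,0],[0.1,0,0,-0.8,0,0,0]]' >/dev/null
python3 -c "
from h import *
import pickle
plan(.506,.314,.16,1.853)
c=shot('wrist','tray2.png');im=c['pixels'];pickle.dump(c,open('tray2.pkl','wb'))
g=cv2.cvtColor(np.asarray(im),cv2.COLOR_RGB2GRAY); m=np.zeros_like(g); m[190:300,200:360]=(g[190:300,200:360]<95)
for q in cv2.findContours(m,cv2.RETR_EXTERNAL,2)[0]:
  if cv2.contourArea(q)>150:
    (u,v),r=cv2.minEnclosingCircle(q);print(u,v,r,ray(c,u,v,.016))"
```

```text
t 10.15 ee [ 0.4582 -0.2668  0.1672] yaw 1.853 tilt [-0.0007  0.0006] grip 0.0511 0.0 F [ 0.5 -0.2 -0.2] | total units [13.611  5.194  0.174] turn z 0.0
338.5 275.0 26.19647216796875 [ 0.53264219 -0.31772067  0.016     ]
211.5 275.0 26.19647216796875 [ 0.42244934 -0.34960536  0.016     ]
```

```bash
python3 -m pendant '[[0.1,0.91,0.345,0,0,0,0],[0.1,0.91,0.345,0,0,0,0],[0.1,0.91,0.345,0,0,0,0],[0.1,0.91,0.345,0,0,0,0],[0.1,0.91,0.345,0,0,0,0],[0.1,0.91,0.345,0,0,0,0],[0.1,0.91,0.345,0,0,0,0],[0.1,0.91,0.345,0,0,0,0],[0.1,0.91,0.345,0,0,0,0],[0.1,0.91,0.345,0,0,0,0],[0.1,0.91,0.345,0,0,0,0],[0.1,0.91,0.345,0,0,0,0]]' >/dev/null
python3 -m pendant '[[0.1,0.91,0.345,0,0,0,0],[0.1,0.91,0.345,0,0,0,0],[0.1,0.91,0.345,0,0,0,0],[0.1,0,0,0,0,0,0],[0.1,0,0,0,0,0,0]]' >/dev/null
python3 -c "
from h import *
import pickle
plan(.506,.314,.066,1.853)
c=shot('wrist','stud2.png');pickle.dump(c,open('stud2.pkl','wb'))
a,b=cv2.imread('pics/tray2.png'),cv2.imread('pics/stud2.png')
cv2.imwrite('pics/pair.png',np.hstack([cv2.resize(a[100:340,180:380],(400,480)),cv2.resize(b[190:310,230:330],(400,480))]))"
```

```text
t 11.9 ee [0.5046 0.3155 0.1651] yaw 1.855 tilt [-0.0001  0.    ] grip 0.0512 0.0 F [-0.  -0.3  0.8] | total units [-0.046  0.023  2.479] turn z 0.01
```

View pics/pair.png

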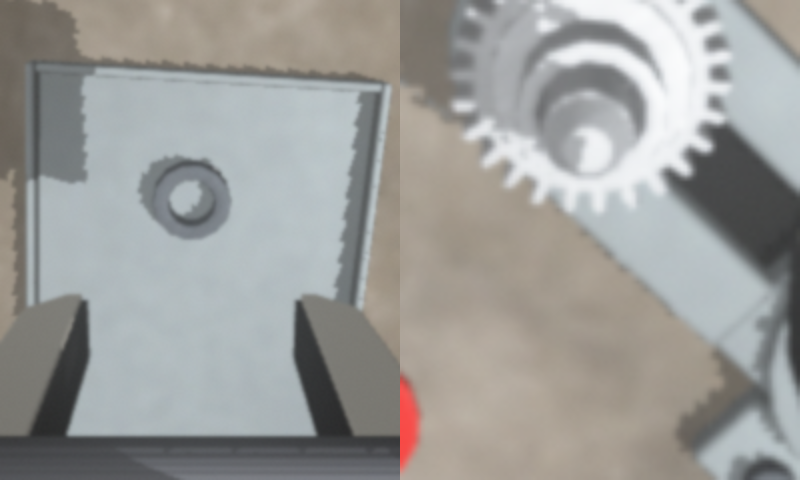

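The collar is flat in the tray at wrist px (276,200). The spacer and stud tip show at (277.5,227.5).

```bash
python3 - <<'E'
from h import *
import pickle
c=pickle.load(open('stud2.pkl','rb')); t=pickle.load(open('tray2.pkl','rb'))
print('tip',ray(c,277.5,227.5,.082),'collar',ray(t,276,200,.016))
plan(.506,.3143,.067,1.853)
E
python3 -m pendant '[[0.1,-0.05,0.03,0.6,0,0,0],[0.1,0,0,0.6,0,0,0],[0.1,0,0,0.6,0,0,0],[0.1,0,0,0.4,0,0,0],[0.1,0,0,0.25,0,0,0],[0.1,0,0,0,0,0,0],[0.1,0,0,0,0,0,0]]' >/dev/null
python3 -c "
from h import *
plan(.506,.3143,.066,1.853)"
```

```text
tip [0.50675709 0.31436759 0.082     ] collar [ 0.45896991 -0.26634869  0.016     ]
t 11.95 ee [0.5047 0.3147 0.1651] yaw 1.853 tilt [-0.0002 -0.0001] grip 0.051 0.0 F [-0.4 -1.  -0.4] | total units [-0.019  0.028  2.454] turn z 0.0
t 12.65 ee [0.5071 0.3136 0.0676] yaw 1.853 tilt [0.0002 0.0009] grip 0.0512 0.0 F [-0.6  0.6  0.1] | total units [ 0.023 -0.021  0.04 ] turn z -0.0
```

Grip the barrel, lift, and carry it to the tray.

```bash
python3 -m pendant '[[-0.7,0.02,-0.02,0.03,0,0,0],[-0.7,0,0,0,0,0,0],[-0.7,0,0,0,0,0,0],[-0.7,0,0,0,0,0,0],[-0.7,0,0,0,0,0,0],[-0.7,0,0,0,0,0,0]]' 25 >/dev/null
python3 -c "
from h import *
plan(.478,-.354,.17,1.853)"
python3 -m pendant '[[-0.7,0,0,-0.3,0,0,0],[-0.7,0,0,-0.6,0,0,0],[-0.7,0,0,-0.8,0,0,0],[-0.7,0,0,-0.8,0,0,0],[-0.7,0,0,0,0,0,0]]'
python3 -c "
from h import *
plan(.478,-.354,.13,1.853)"
```

```text
t 13.25 ee [0.5058 0.3143 0.066 ] yaw 1.853 tilt [0.0002 0.0006] grip 0.0268 25.0 F [-0.7  1.   4.6] | total units [-15.852  -5.321  -2.605] turn z 0.0
t: 13.75
ee_pos: [0.5073, 0.3151, 0.1705]
tool_rot: [0.601, 0.8, 0.003, 0.002]
wrist_force: [0.5, 0.1, -1.0]
opening: 0.0271
finger_force: 25.0
t 13.75 ee [0.5073 0.3151 0.1705] yaw 1.853 tilt [0.0014 0.0069] grip 0.0271 25.0 F [ 0.5  0.1 -1. ] | total units [-15.861  -5.372   0.953] turn z 0.0
```

```bash
python3 -m pendant '[[-0.7,-0.88,-0.3,0,0,0,0],[-0.7,-0.88,-0.3,0,0,0,0],[-0.7,-0.88,-0.3,0,0,0,0],[-0.7,-0.88,-0.3,0,0,0,0],[-0.7,-0.88,-0.3,0,0,0,0],[-0.7,-0.88,-0.3,0,0,0,0],[-0.7,-0.88,-0.3,0,0,0,0],[-0.7,-0.88,-0.3,0,0,0,0],[-0.7,-0.88,-0.3,0,0,0,0],[-0.7,-0.88,-0.3,0,0,0,0],[-0.7,-0.88,-0.3,0,0,0,0],[-0.7,-0.88,-0.3,0,0,0,0]]' >/dev/null
python3 -m pendant '[[-0.7,-0.88,-0.3,0,0,0,0],[-0.7,-0.88,-0.3,0,0,0,0],[-0.7,-0.88,-0.3,0,0,0,0],[-0.7,-0.88,-0.3,0,0,0,0],[-0.7,-0.88,-0.3,0,0,0,0],[-0.7,-0.88,-0.3,0,0,0,0],[-0.7,0,0,0,0,0,0],[-0.7,0,0,0,0,0,0]]' >/dev/null
python3 -c "
from h import *
plan(.478,-.354,.040,1.853)"
```

```text
t 15.75 ee [ 0.4742 -0.3545  0.165 ] yaw 1.852 tilt [ 0.0013 -0.0007] grip 0.0267 25.0 F [ 0.5  1.  -0.4] | total units [-0.018  0.098  3.125] turn z -0.01
```

```bash
python3 -m pendant '[[-0.7,-0.02,0.1,0.7,0,0,0],[-0.7,0,0,0.7,0,0,0],[-0.7,0,0,0.7,0,0,0],[-0.7,0,0,0.6,0,0,0],[-0.7,0,0,0.4,0,0,0],[-0.7,0,0,0,0,0,0]]' >/dev/null
python3 -c "
from h import *
plan(.478,-.354,.033,1.853)"
```

```text
t 16.35 ee [ 0.4781 -0.3525  0.0398] yaw 1.854 tilt [ 0.0031 -0.002 ] grip 0.0273 25.0 F [-1.   0.2 -0.7] | total units [-0.035 -0.012  0.171] turn z 0.01
```

```bash
python3 -m pendant '[[-0.7,0,0,0.1,0,0,0],[-0.7,0,0,0.08,0,0,0],[-0.7,0,0,0,0,0,0],[0.1,0,0,0,0,0,0],[0.1,0,0,0,0,0,0],[0.1,0,0,-0.3,0,0,0],[0.1,0,0,-0.8,0,0,0],[0.1,0,0,-0.8,0,0,0],[0.1,0,0,-0.8,0,0,0],[0.1,0,0,-0.6,0,0,0]]' >/dev/null
python3 -c "
from h import *
import pickle
plan(.506,.314,.16,1.853)
c=shot('wrist','tray3.png');pickle.dump(c,open('tray3.pkl','wb'))
cv2.imwrite('pics/t3.png',cv2.resize(cv2.imread('pics/tray3.png')[100:320,180:380],(600,600)))"
```

```text
t 17.35 ee [ 0.4792 -0.3545  0.1697] yaw 1.853 tilt [-0.0023  0.0015] grip 0.0509 0.0 F [0.5 0.2 0.3] | total units [15.863  5.301  0.214] turn z 0.0
```

View pics/t3.png

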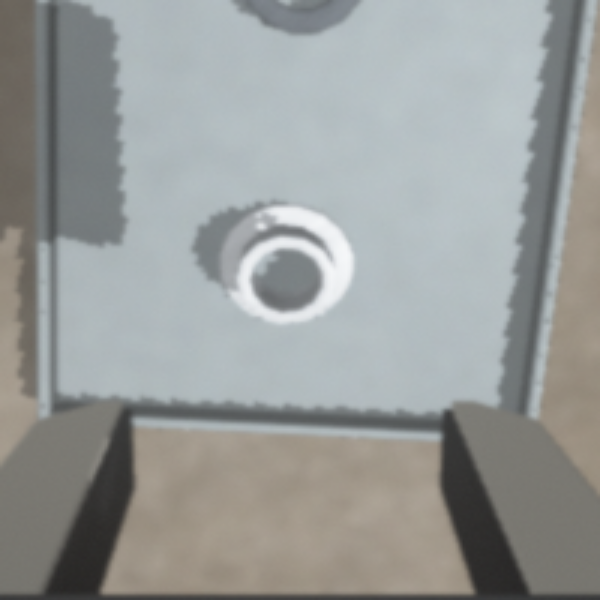

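The spacer stands upright in the tray at wrist px (276,203). Now back to the stud for the fitted gear.

```bash
python3 -m pendant '[[0.6,0.88,0.295,0,0,0,0],[0.6,0.88,0.295,0,0,0,0],[0.6,0.88,0.295,0,0,0,0],[0.6,0.88,0.295,0,0,0,0],[0.6,0.88,0.295,0,0,0,0],[0.6,0.88,0.295,0,0,0,0],[0.6,0.88,0.295,0,0,0,0],[0.6,0.88,0.295,0,0,0,0],[0.6,0.88,0.295,0,0,0,0],[0.6,0.88,0.295,0,0,0,0],[0.6,0.88,0.295,0,0,0,0],[0.6,0.88,0.295,0,0,0,0]]' >/dev/null
python3 -m pendant '[[0.6,0.88,0.295,0,0,0,0],[0.6,0.88,0.295,0,0,0,0],[0.6,0.88,0.295,0,0,0,0],[0.6,0.88,0.295,0,0,0,0],[0.6,0.88,0.295,0,0,0,0],[0.6,0.88,0.295,0,0,0,0],[0.6,0,0,0,0,0,0],[0.6,0,0,0,0,0,0]]' >/dev/null
python3 -c "
from h import *
import pickle
t=pickle.load(open('tray3.pkl','rb')); print('spacer',ray(t,275.7,202.7,.028))
plan(.506,.314,.042,1.853)
c=shot('wrist','stud3.png');pickle.dump(c,open('stud3.pkl','wb'))
im=np.asarray(c['pixels']);h=cv2.cvtColor(im,cv2.COLOR_RGB2HSV);m=np.zeros(h.shape[:2],np.uint8);r=(slice(160,300),slice(220,340));m[r]=(h[r][...,2]>205)&(h[r][...,1]<30)
q=np.vstack([k for k in cv2.findContours(m,cv2.RETR_EXTERNAL,2)[0] if cv2.contourArea(k)>15]);(u,v),rr=cv2.minEnclosingCircle(q);print(u,v,rr,ray(c,u,v,.038),2*rr/c['fx']*.27)"
```

```text
spacer [ 0.47987916 -0.3542086   0.028     ]
t 19.4 ee [0.5059 0.3138 0.1666] yaw 1.855 tilt [-0.0002  0.    ] grip 0.0744 0.0 F [ 1.2 -0.6 -0.7] | total units [4.000e-03 3.000e-03 3.116e+00] turn z 0.01
276.8186950683594 205.9725341796875 34.54120635986328 [0.5070427  0.31522295 0.038     ] 0.05170125806835442
```

```bash
python3 -m pendant '[[0.6,0.02,0.02,0.7,0,0,0],[0.6,0,0,0.7,0,0,0],[0.6,0,0,0.7,0,0,0],[0.6,0,0,0.5,0,0,0],[0.6,0,0,0.35,0,0,0],[0.6,0,0,0.15,0,0,0],[0.6,0,0,0,0,0,0]]' 30 
python3 -m pendant '[[-0.1,0,0,0,0,0,0],[-0.1,0,0,0,0,0,0],[-0.1,0,0,0,0,0,0],[-0.1,0,0,0,0,0,0],[-0.1,0,0,0,0,0,0]]' 30 >/dev/null
python3 -c "
from h import *
plan(.506,.314,.13,1.853)"
```

```text
t: 20.15
ee_pos: [0.5069, 0.314, 0.0424]
tool_rot: [0.601, 0.799, -0.0, -0.0]
wrist_force: [0.4, 0.3, -0.5]
opening: 0.0746
finger_force: 0.0
t 20.65 ee [0.5071 0.3147 0.0432] yaw 1.853 tilt [0.0002 0.0009] grip 0.0552 30.0 F [-1.8 -0.9  6.8] | total units [-0.009 -0.029 -2.17 ] turn z 0.0
```

```bash
python3 -m pendant '[[-0.1,0,0,-0.3,0,0,0],[-0.1,0,0,-0.6,0,0,0],[-0.1,0,0,-0.8,0,0,0],[-0.1,0,0,-0.8,0,0,0],[-0.1,0,0,0,0,0,0]]' >/dev/null
python3 -m pendant '[[-0.1,-0.82,-0.09,0,0,0,0],[-0.1,-0.82,-0.09,0,0,0,0],[-0.1,-0.82,-0.09,0,0,0,0],[-0.1,-0.82,-0.09,0,0,0,0],[-0.1,-0.82,-0.09,0,0,0,0],[-0.1,-0.82,-0.09,0,0,0,0],[-0.1,-0.82,-0.09,0,0,0,0],[-0.1,-0.82,-0.09,0,0,0,0],[-0.1,-0.82,-0.09,0,0,0,0],[-0.1,-0.82,-0.09,0,0,0,0],[-0.1,0,0,0,0,0,0],[-0.1,0,0,0,0,0,0]]' >/dev/null
python3 -c "
from h import *
import pickle
plan(.563,-.0125,.07,1.853)
c=shot('wrist','post.png');pickle.dump(c,open('post.pkl','wb'))"
```

```text
t 22.35 ee [ 0.5631 -0.0107  0.1418] yaw 1.852 tilt [ 0.0007 -0.0011] grip 0.0552 30.0 F [-0.6  0.3 -1. ] | total units [-0.042 -0.013  1.794] turn z -0.01
```

View pics/post.png

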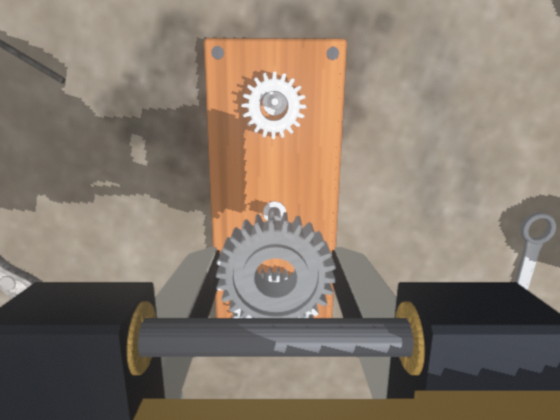

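The gear is held at (276,275), with the small post's tip at (275,101) and the empty post's foot at about (275,211). Cross-checking the post position.

```bash
python3 - <<'E'
from h import *
import pickle
c=pickle.load(open('post.pkl','rb')); b=pickle.load(open('board.pkl','rb'))
r=np.array([.2785,-.9604])
for z in (.05,.045): p=ray(c,275,101,z)[:2]; print('small',p,'->empty',p+.082*r)
print('foot',ray(c,275,212,.02)); 
print('gear held',ray(c,276,275,.142-.004), 'board view foot',ray(b,286,195,.02),'small tip', ray(b,288,102,.05)[:2]+.082*r)
plan(.563,-.0125,.07,1.853)
E
```

```text
small [0.54098253 0.06597289] ->empty [ 0.56381953 -0.01277991]
small [0.54094173 0.06607083] ->empty [ 0.56377873 -0.01268197]
foot [ 0.56350072 -0.01255858  0.02      ]
gear held [ 0.56316665 -0.00871231  0.138     ] board view foot [ 0.5633626  -0.01367279  0.02      ] small tip [ 0.56389362 -0.01282548]
t 22.4 ee [ 0.5631 -0.01    0.1419] yaw 1.853 tilt [ 0.0007 -0.001 ] grip 0.0554 30.0 F [ 0.2 -0.5 -2.3] | total units [-0.06  -0.018  1.797] turn z -0.0
```

```bash
python3 -m pendant '[[-0.1,-0.09,0,0,0,0,0],[-0.1,0,0,0.6,0,0,0],[-0.1,0,0,0.6,0,0,0],[-0.1,0,0,0.5,0,0,0],[-0.1,0,0,0,0,0,0]]'
python3 -m pendant '[[-0.1,0,0,0.3,0,0,0],[-0.1,0,0,0.3,0,0,0],[-0.1,0,0,0.14,0,0,0],[-0.1,0,0,0,0,0,0],[-0.1,0,0,0,0,0,0]]'
```

```text
t: 22.9
ee_pos: [0.563, -0.0131, 0.0722]
tool_rot: [0.6, 0.8, -0.001, -0.002]
wrist_force: [-0.6, -0.1, -2.1]
opening: 0.055
finger_force: 30.0
t: 23.4
ee_pos: [0.5648, -0.014, 0.045]
tool_rot: [0.601, 0.8, 0.0, 0.0]
wrist_force: [0.4, 0.1, -2.5]
opening: 0.0546
finger_force: 30.0
```

```bash
python3 -m pendant '[[-0.1,0,0,0.07,0,0,0],[-0.1,0,0,0,0,0,0]]'; python3 -m pendant '[[0.4,0,0,0,0,0,0],[0.4,0,0,0,0,0,0],[0.4,0,0,-0.3,0,0,0],[0.4,0,0,-0.6,0,0,0],[0.4,0,0,-0.8,0,0,0],[0.4,0,0,-0.8,0,0,0],[0.4,-0.5,0,0,0,0,0],[0.4,-0.5,0,0,0,0,0],[0.4,-0.5,0,0,0,0,0],[0.4,-0.5,0,0,0,0,0],[0.4,0,0,0,0,0,0]]'
python3 -c "
from h import *
import pickle
c=shot('wrist','post2.png');pickle.dump(c,open('post2.pkl','wb'));plan(.583,-.086,.041)"
```

```text
t: 23.6
ee_pos: [0.5647, -0.014, 0.0421]
tool_rot: [0.601, 0.8, 0.0, 0.0]
wrist_force: [0.0, 0.3, -2.9]
opening: 0.0552
finger_force: 30.0
t: 24.7
ee_pos: [0.5875, -0.0928, 0.1427]
tool_rot: [0.601, 0.799, 0.0, 0.001]
wrist_force: [0.1, 0.2, -0.1]
opening: 0.065
finger_force: 0.0
t 24.75 ee [ 0.5871 -0.0917  0.1424] yaw 1.852 tilt [-0.0002  0.0005] grip 0.0652 0.0 F [-0.4  0.3 -0.4] | total units [ 0.165 -0.06   2.536] turn z 0
```

View pics/post2.png

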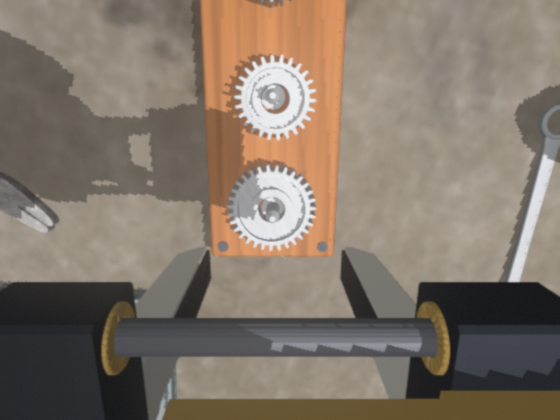

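The removed gear is seated on the middle post at (275,97). The large gear is at (272.5,207).

```bash
python3 - <<'E'
from h import *
import pickle
c=pickle.load(open('post2.pkl','rb')); im=np.asarray(c['pixels']);h=cv2.cvtColor(im,cv2.COLOR_RGB2HSV);m=((h[...,1]<60)&(h[...,2]>120)).astype(np.uint8);k=np.zeros_like(m);k[155:252,222:324]=m[155:252,222:324]
k=cv2.morphologyEx(k,cv2.MORPH_OPEN,np.ones((3,3)))
q=max(cv2.findContours(k,cv2.RETR_EXTERNAL,2)[0],key=cv2.contourArea);(u,v),r=cv2.minEnclosingCircle(q);p=ray(c,u,v,.036);print(u,v,r,p,np.linalg.norm(ray(c,u-r,v,.036)-ray(c,u+r,v,.036)))
plan(p[0],p[1],.0415,1.853)
E
```

```text
271.3954162597656 207.1404266357422 44.35882568359375 [ 0.58349819 -0.08779215  0.036     ] 0.0645943189957615
t 24.75 ee [ 0.5871 -0.0917  0.1424] yaw 1.852 tilt [-0.0002  0.0005] grip 0.0652 0.0 F [-0.4  0.3 -0.4] | total units [ 0.118 -0.061  2.523] turn z -0.01
```

```bash
python3 -m pendant '[[0.8,0.12,-0.05,0,0,0,0],[0.8,0,0,0.3,0,0,0],[0.8,0,0,0.7,0,0,0],[0.8,0,0,0.7,0,0,0],[0.8,0,0,0.5,0,0,0],[0.8,0,0,0.25,0,0,0],[0.8,0,0,0.06,0,0,0],[0.8,0,0,0,0,0,0],[0.8,0,0,0,0,0,0]]'
python3 -m pendant '[[0.1,0,0,0,0,0,0],[0.1,0,0,0,0,0,0],[0.1,0,0,0,0,0,0],[0.1,0,0,0,0,0,0],[0.1,0,0,0,0,0,0],[0.1,0,0,0,0,0,0]]' 35
python3 -c "
from h import *
plan(.5065,.3145,.145,1.853)"
```

```text
t: 25.65
ee_pos: [0.5842, -0.0868, 0.0426]
tool_rot: [0.601, 0.8, 0.0, 0.001]
wrist_force: [-0.5, -0.4, 0.6]
opening: 0.0835
finger_force: 0.0
t: 26.25
ee_pos: [0.5837, -0.0868, 0.042]
tool_rot: [0.601, 0.8, -0.0, 0.0]
wrist_force: [-0.9, -0.5, 5.3]
opening: 0.0652
finger_force: 35.0
t 26.25 ee [ 0.5837 -0.0868  0.042 ] yaw 1.853 tilt [-0.0002  0.    ] grip 0.0652 35.0 F [-0.9 -0.5  5.3] | total units [10.173  0.944 -2.575] turn z 0.0
```

```bash
python3 -m pendant '[[0.1,0,0,-0.3,0,0,0],[0.1,0,0,-0.6,0,0,0],[0.1,0,0,-0.8,0,0,0],[0.1,0,0,-0.9,0,0,0],[0.1,0,0,0,0,0,0]]' >/dev/null
python3 -m pendant '[[0.1,0.85,0.08,0,0,0,0],[0.1,0.85,0.08,0,0,0,0],[0.1,0.85,0.08,0,0,0,0],[0.1,0.85,0.08,0,0,0,0],[0.1,0.85,0.08,0,0,0,0],[0.1,0.85,0.08,0,0,0,0],[0.1,0.85,0.08,0,0,0,0],[0.1,0.85,0.08,0,0,0,0],[0.1,0.85,0.08,0,0,0,0],[0.1,0.85,0.08,0,0,0,0],[0.1,0.75,0.08,0,0,0,0],[0.1,0,0,0,0,0,0]]' >/dev/null
python3 -m pendant '[[0.1,0.4,0,0,0,0,0],[0.1,0,0,0,0,0,0],[0.1,0,0,0,0,0,0]]' >/dev/null
python3 -c "
from h import *
import pickle
plan(.5067,.3145,.1,1.853)
c=shot('wrist','lg.png');pickle.dump(c,open('lg.pkl','wb'))
print(proj(c,readout.read_state()['ee_pos']))
cv2.imwrite('pics/lgc.png',cv2.resize(cv2.imread('pics/lg.png')[180:340,190:360],(765,720)[:2] if 0 else (595,560),interpolation=cv2.INTER_CUBIC))"
```

```text
t 28.25 ee [0.5098 0.2934 0.1454] yaw 1.853 tilt [-0.0002 -0.0005] grip 0.0653 35.0 F [ 0.5 -0.5 -3. ] | total units [0.527 0.073 1.135] turn z 0.0
[274.75367526 283.29305241]
```

View pics/lgc.png

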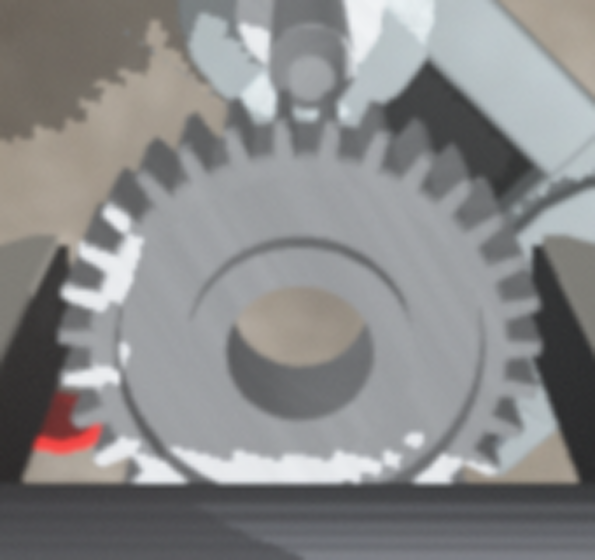

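The held gear's bore is at (275.7,280.9) and the stud tip at (278.6,202.3). Working out the offset from that.

```bash
python3 - <<'E'
from h import *
import pickle
c=pickle.load(open('lg.pkl','rb'))
g=ray(c,275.7,280.9,.1394); s=ray(c,278.6,202.3,.082); print(g,s)
print('bore d',np.linalg.norm(ray(c,190+227/3.5,280.9,.1394)-ray(c,190+373/3.5,280.9,.1394)))
e=readout.read_state()['ee_pos']; off=(g-e)[:2]; print('off',off)
plan(s[0]-off[0],s[1]-off[1],.1)
E
```

```text
[0.51087942 0.29148941 0.1394    ] [0.50616944 0.3140509  0.082     ]
bore d 0.01941016895428612
off [ 0.0009335  -0.00169654]
t 28.3 ee [0.5099 0.2932 0.1455] yaw 1.853 tilt [-0.0002 -0.0003] grip 0.0653 35.0 F [-0.9 -0.1 -3.8] | total units [0.575 0.044 1.137] turn z 0
```

```bash
python3 -m pendant '[[0.1,0.4,0.03,0,0,0,0],[0.1,0.18,0.02,0,0,0,0],[0.1,0,0,0.4,0,0,0],[0.1,0,0,0.5,0,0,0],[0.1,0,0,0.2,0,0,0],[0.1,0,0,0,0,0,0]]'
python3 -c "
from h import *
plan(.5055,.3159,.09)"
```

```text
t: 28.9
ee_pos: [0.5048, 0.3165, 0.1007]
tool_rot: [0.601, 0.8, -0.001, -0.0]
wrist_force: [-0.2, -0.2, -2.3]
opening: 0.065
finger_force: 35.0
t 28.9 ee [0.5048 0.3165 0.1007] yaw 1.853 tilt [-0.0004 -0.002 ] grip 0.065 35.0 F [-0.2 -0.2 -2.3] | total units [-0.02   0.013  0.267] turn z 0
```

```bash
python3 -m pendant '[[0.1,-0.02,0.01,0.1,0,0,0],[0.1,0,0,0.2,0,0,0],[0.1,0,0,0.2,0,0,0],[0.1,0,0,0,0,0,0]]'
python3 -c "
from h import *
plan(.5055,.3159,.044)"
```

```text
t: 29.3
ee_pos: [0.5054, 0.3156, 0.0805]
tool_rot: [0.601, 0.8, -0.001, -0.0]
wrist_force: [-0.2, -0.0, -2.8]
opening: 0.0653
finger_force: 35.0
t 29.3 ee [0.5054 0.3156 0.0805] yaw 1.853 tilt [-0.0003 -0.0017] grip 0.0653 35.0 F [-0.2 -0.  -2.8] | total units [0.006 0.005 0.912] turn z 0
```

Underside is now at about 58 mm, past the taper with no side force. Continue down.

```bash
python3 -m pendant '[[0.1,0,0,0.25,0,0,0],[0.1,0,0,0.25,0,0,0],[0.1,0,0,0.25,0,0,0],[0.1,0,0,0.12,0,0,0],[0.1,0,0,0,0,0,0],[0.1,0,0,0,0,0,0]]'
```

```text
t: 29.9
ee_pos: [0.506, 0.316, 0.0466]
tool_rot: [0.601, 0.8, -0.0, -0.0]
wrist_force: [0.1, -0.1, -2.4]
opening: 0.0655
finger_force: 35.0
```

```bash
python3 -m pendant '[[0.1,0,0,0.05,0,0,0],[0.1,0,0,0,0,0,0]]'; python3 -m pendant '[[0.8,0,0,0,0,0,0],[0.8,0,0,0,0,0,0],[0.8,0,0,0,0,0,0],[0.8,0,0,-0.3,0,0,0],[0.8,0,0,-0.7,0,0,0],[0.8,0,0,-0.9,0,0,0],[0.8,0,0,-0.9,0,0,0],[0.5,0,0,-0.2,0,0,0],[0.5,0,0,0,0,0,0]]'
python3 -c "
from h import *
import pickle
c=shot('wrist','lg2.png');pickle.dump(c,open('lg2.pkl','wb'));shot('scene','sc2.png')
a=cv2.resize(cv2.imread('pics/lg2.png')[150:290,210:350],(400,400),interpolation=cv2.INTER_CUBIC);b=cv2.resize(cv2.imread('pics/sc2.png')[200:300,130:230],(400,400),interpolation=cv2.INTER_CUBIC);cv2.imwrite('pics/lg2c.png',np.hstack([a,b]))
plan(.480,-.354,.165)"
```

```text
t: 30.1
ee_pos: [0.5062, 0.3161, 0.046]
tool_rot: [0.601, 0.8, 0.0, 0.0]
wrist_force: [-4.9, -2.2, 11.2]
opening: 0.065
finger_force: 35.0
t: 31.0
ee_pos: [0.5065, 0.3162, 0.1666]
tool_rot: [0.601, 0.8, 0.001, 0.001]
wrist_force: [-0.7, -0.0, -0.6]
opening: 0.0724
finger_force: 0.0
t 31.1 ee [0.5055 0.3157 0.164 ] yaw 1.853 tilt [-0.0003 -0.0013] grip 0.0702 0.0 F [ 0.1  1.5 -0.2] | total units [-1.5901e+01 -5.2770e+00 -1.5000e-02] turn z 0
```

View pics/lg2c.png

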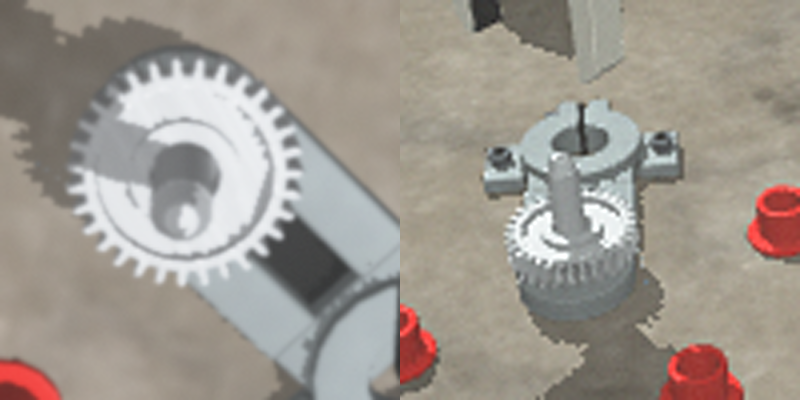

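Large gear is flat on the shoulder: stud clear of the bore at crop (185,195), level in the scene view. That was my last picture, so I'll check the rest by numbers. Fetching the spacer.

```bash
python3 -m pendant '[[0.1,-0.88,-0.295,0,0,0,0],[0.1,-0.88,-0.295,0,0,0,0],[0.1,-0.88,-0.295,0,0,0,0],[0.1,-0.88,-0.295,0,0,0,0],[0.1,-0.88,-0.295,0,0,0,0],[0.1,-0.88,-0.295,0,0,0,0],[0.1,-0.88,-0.295,0,0,0,0],[0.1,-0.88,-0.295,0,0,0,0],[0.1,-0.88,-0.295,0,0,0,0],[0.1,-0.88,-0.295,0,0,0,0],[0.1,-0.88,-0.295,0,0,0,0],[0.1,-0.88,-0.295,0,0,0,0]]' >/dev/null
python3 -m pendant '[[0.1,-0.88,-0.295,0,0,0,0],[0.1,-0.88,-0.295,0,0,0,0],[0.1,-0.88,-0.295,0,0,0,0],[0.1,-0.88,-0.295,0,0,0,0],[0.1,-0.88,-0.295,0,0,0,0],[0.1,-0.88,-0.295,0,0,0,0],[0.1,0,0,0,0,0,0],[0.1,0,0,0,0,0,0]]' >/dev/null
python3 -c "
from h import *
import pickle
c=pickle.load(open('lg2.pkl','rb'));k=400/140
for z in (.038,.042,.046): print(z,np.linalg.norm(ray(c,210+68/k,150+170/k,z)-ray(c,210+302/k,150+170/k,z)),ray(c,210+185/k,150+172/k,z))
plan(.4795,-.3543,.032,1.853)"
```

```text
0.038 0.06489289375185966 [0.50732327 0.3140757  0.038     ]
0.042 0.0639504006229702 [0.50700823 0.31515086 0.042     ]
0.046 0.06300790749408085 [0.50669319 0.31622602 0.046     ]
t 33.1 ee [ 0.4777 -0.3516  0.1631] yaw 1.852 tilt [ 0.0026 -0.0015] grip 0.0511 0.0 F [-0.6  0.1  0.2] | total units [-0.086  0.029  3.277] turn z -0.01
```

```bash
python3 -m pendant '[[0.1,-0.08,0.03,0.6,0,0,0],[0.1,0,0,0.8,0,0,0],[0.1,0,0,0.8,0,0,0],[0.1,0,0,0.6,0,0,0],[0.1,0,0,0.35,0,0,0],[0.1,0,0,0.1,0,0,0],[0.1,0,0,0,0,0,0]]' 25
python3 -m pendant '[[-0.7,0,0,0,0,0,0],[-0.7,0,0,0,0,0,0],[-0.7,0,0,0,0,0,0],[-0.7,0,0,0,0,0,0],[-0.7,0,0,0,0,0,0]]' 25
python3 -c "
from h import *
plan(.5065,.3143,.165,1.853)"
```

```text
t: 33.8
ee_pos: [0.4807, -0.3541, 0.0349]
tool_rot: [0.6, 0.8, 0.0, -0.0]
wrist_force: [0.8, -0.1, -0.4]
opening: 0.0515
finger_force: 0.0
t: 34.3
ee_pos: [0.4808, -0.3547, 0.0355]
tool_rot: [0.601, 0.8, -0.0, 0.0]
wrist_force: [-1.3, 0.6, 6.0]
opening: 0.0268
finger_force: 25.0
t 34.3 ee [ 0.4808 -0.3547  0.0355] yaw 1.853 tilt [-0.0007  0.0004] grip 0.0268 25.0 F [-1.3  0.6  6. ] | total units [15.882  5.279 -3.247] turn z 0.0
```

```bash
python3 -m pendant '[[-0.7,0,0,-0.4,0,0,0],[-0.7,0,0,-0.9,0,0,0],[-0.7,0,0,-0.9,0,0,0],[-0.7,0,0,-0.8,0,0,0],[-0.7,0,0,-0.2,0,0,0],[-0.7,0.9,0.305,0,0,0,0],[-0.7,0.9,0.305,0,0,0,0],[-0.7,0.9,0.305,0,0,0,0],[-0.7,0.9,0.305,0,0,0,0],[-0.7,0.9,0.305,0,0,0,0],[-0.7,0.9,0.305,0,0,0,0],[-0.7,0.9,0.305,0,0,0,0]]' >/dev/null
python3 -m pendant '[[-0.7,0.9,0.305,0,0,0,0],[-0.7,0.9,0.305,0,0,0,0],[-0.7,0.9,0.305,0,0,0,0],[-0.7,0.9,0.305,0,0,0,0],[-0.7,0.9,0.305,0,0,0,0],[-0.7,0.9,0.305,0,0,0,0],[-0.7,0.9,0.305,0,0,0,0],[-0.7,0.9,0.305,0,0,0,0],[-0.7,0.9,0.305,0,0,0,0],[-0.7,0.9,0.305,0,0,0,0],[-0.7,0,0,0,0,0,0],[-0.7,0,0,0,0,0,0]]' >/dev/null
python3 - <<'E'
from h import *
import pickle
plan(.5065,.3143,.12,1.853)
c=shot('wrist','sp.png');pickle.dump(c,open('sp.pkl','wb'))
e=readout.read_state()['ee_pos']; print(proj(c,e), 'expected spacer top centre px',proj(c,[e[0],e[1],e[2]-.0073]),'tip px',proj(c,[.5065,.3143,.082]))
g=cv2.cvtColor(np.asarray(c['pixels']),cv2.COLOR_RGB2GRAY)
cu,cv_=map(int,proj(c,[e[0],e[1],e[2]-.0073]))
print('cross row',cv_,cu-45,g[cv_,cu-45:cu+46].tolist()); print('col',cu,cv_-60,g[cv_-60:cv_+50,cu].tolist())
E
```

```text
t 36.7 ee [0.5086 0.2912 0.1622] yaw 1.855 tilt [-0.0004 -0.0013] grip 0.027 25.0 F [-0.4 -0.2 -1.4] | total units [0.568 0.113 1.055] turn z 0.01
[274.53895848 284.35761562] expected spacer top centre px [274.59818945 277.03640456] tip px [281.89746629 192.93346802]
cross row 277 229 [133, 133, 134, 132, 133, 133, 133, 133, 129, 117, 91, 66, 55, 56, 55, 56, 57, 77, 123, 166, 179, 177, 173, 170, 163, 148, 119, 103, 101, 101, 104, 114, 121, 118, 108, 103, 105, 105, 106, 107, 109, 108, 108, 110, 111, 114, 114, 113, 116, 117, 119, 118, 119, 119, 119, 120, 121, 121, 120, 120, 120, 121, 122, 121, 122, 123, 128, 144, 166, 176, 175, 172, 171, 165, 146, 100, 65, 57, 57, 58, 57, 62, 83, 115, 132, 134, 136, 134, 134, 134, 136]
col 274 217 [231, 211, 184, 154, 155, 176, 190, 192, 190, 187, 186, 184, 184, 183, 180, 169, 145, 128, 125, 124, 123, 123, 124, 123, 122, 122, 122, 123, 131, 153, 177, 183, 180, 178, 176, 172, 167, 164, 163, 164, 164, 165, 166, 167, 168, 168, 168, 167, 166, 165, 166, 166, 165, 164, 153, 131, 127, 132, 134, 118, 114, 113, 112, 114, 113, 113, 115, 113, 115, 114, 115, 116, 116, 117, 121, 138, 162, 171, 173, 174, 174, 170, 166, 162, 161, 162, 161, 162, 161, 160, 158, 157, 155, 155, 152, 151, 151, 151, 153, 153, 137, 91, 69, 69, 71, 74, 81, 93, 97, 91]
```

```bash
python3 -m pendant '[[-0.7,0.35,0.06,0,0,0,0],[-0.7,0.2,0.05,0,0,0,0],[-0.7,0,0,0.4,0,0,0],[-0.7,0,0,0.4,0,0,0],[-0.7,0,0,0.2,0,0,0],[-0.7,0,0,0,0,0,0]]'
python3 -c "
from h import *
plan(.5067,.3136,.1,1.853)"
```

```text
t: 37.35
ee_pos: [0.5069, 0.3133, 0.122]
tool_rot: [0.601, 0.8, -0.001, -0.0]
wrist_force: [-0.8, 0.1, -1.1]
opening: 0.027
finger_force: 25.0
t 37.35 ee [0.5069 0.3133 0.122 ] yaw 1.853 tilt [-0.0003 -0.0018] grip 0.027 25.0 F [-0.8  0.1 -1.1] | total units [ 0.009 -0.001  0.549] turn z 0.0
```

```bash
python3 -m pendant '[[-0.7,0,0,0.2,0,0,0],[-0.7,0,0,0.15,0,0,0],[-0.7,0,0,0.15,0,0,0],[-0.7,0,0,0,0,0,0]]'
python3 -m pendant '[[-0.7,0,0,0.15,0,0,0],[-0.7,0,0,0.2,0,0,0],[-0.7,0,0,0.15,0,0,0],[-0.7,0,0,0,0,0,0]]'
```

```text
t: 37.75
ee_pos: [0.507, 0.3132, 0.102]
tool_rot: [0.601, 0.8, -0.001, -0.0]
wrist_force: [0.4, -1.1, -0.7]
opening: 0.0269
finger_force: 25.0
t: 38.15
ee_pos: [0.5068, 0.3132, 0.0817]
tool_rot: [0.601, 0.8, -0.001, -0.0]
wrist_force: [-0.2, 0.1, -0.9]
opening: 0.0269
finger_force: 25.0
```

Sliding freely on the stud. The spacer should seat at about TCP 0.069.

```bash
python3 -m pendant '[[-0.7,0,0,0.15,0,0,0],[-0.7,0,0,0.1,0,0,0],[-0.7,0,0,0,0,0,0]]'
python3 -m pendant '[[-0.7,0,0,0.04,0,0,0],[-0.7,0,0,0,0,0,0]]'
```

```text
t: 38.45
ee_pos: [0.507, 0.3133, 0.0722]
tool_rot: [0.601, 0.8, -0.0, -0.0]
wrist_force: [-0.2, -0.3, -1.1]
opening: 0.027
finger_force: 25.0
t: 38.65
ee_pos: [0.5073, 0.3134, 0.0712]
tool_rot: [0.601, 0.8, 0.0, 0.0]
wrist_force: [0.3, 0.1, -0.3]
opening: 0.0268
finger_force: 25.0
```

```bash
python3 -m pendant '[[-0.7,0,0,0.05,0,0,0],[-0.7,0,0,0,0,0,0]]'
```

```text
t: 38.85
ee_pos: [0.5075, 0.3136, 0.0695]
tool_rot: [0.601, 0.8, 0.0, 0.0]
wrist_force: [0.9, -0.9, 0.8]
opening: 0.0271
finger_force: 25.0
```

Contact is at 0.0695, as expected, so the gear beneath is fully down. Release and fetch the collar.

```bash
python3 -m pendant '[[0.1,0,0,0,0,0,0],[0.1,0,0,0,0,0,0],[0.1,0,0,-0.3,0,0,0],[0.1,0,0,-0.6,0,0,0],[0.1,0,0,-0.8,0,0,0],[0.1,0,0,-0.7,0,0,0],[0.1,0,0,0,0,0,0]]' >/dev/null
python3 - <<'E'
from h import *
import pickle
c=shot('wrist','sp2.png');pickle.dump(c,open('sp2.pkl','wb'))
im=np.asarray(c['pixels']);g=cv2.cvtColor(im,cv2.COLOR_RGB2GRAY)
u,v=map(int,proj(c,[.5068,.3143,.062])); print(u,v,proj(c,[.5065,.3143,.082]))
print(u-40,g[v,u-40:u+41].tolist())
plan(.459,-.2663,.165,1.853)
E
```

```text
271 214 [270.6078234  222.17250355]
231 [129, 140, 143, 144, 146, 154, 187, 225, 235, 235, 226, 217, 228, 222, 187, 172, 166, 166, 169, 173, 174, 170, 169, 166, 170, 168, 161, 146, 132, 142, 149, 147, 148, 146, 145, 146, 148, 153, 158, 165, 171, 176, 178, 180, 181, 184, 184, 185, 187, 178, 155, 137, 130, 131, 156, 206, 234, 244, 247, 243, 238, 243, 245, 245, 242, 232, 215, 180, 167, 170, 196, 231, 240, 241, 238, 234, 234, 237, 238, 232, 217]
t 39.6 ee [0.5081 0.3138 0.1676] yaw 1.853 tilt [0.0008 0.0039] grip 0.0509 0.0 F [-0.5 -0.2  0.2] | total units [-13.587  -5.22    0.035] turn z 0.0
```

```bash
python3 -m pendant '[[0.1,-0.9,-0.35,0,0,0,0],[0.1,-0.9,-0.35,0,0,0,0],[0.1,-0.9,-0.35,0,0,0,0],[0.1,-0.9,-0.35,0,0,0,0],[0.1,-0.9,-0.35,0,0,0,0],[0.1,-0.9,-0.35,0,0,0,0],[0.1,-0.9,-0.35,0,0,0,0],[0.1,-0.9,-0.35,0,0,0,0],[0.1,-0.9,-0.35,0,0,0,0],[0.1,-0.9,-0.35,0,0,0,0],[0.1,-0.9,-0.35,0,0,0,0],[0.1,-0.9,-0.35,0,0,0,0]]' >/dev/null
python3 -m pendant '[[0.1,-0.9,-0.35,0,0,0,0],[0.1,-0.9,-0.35,0,0,0,0],[0.1,-0.9,-0.35,0,0,0,0],[0.1,0,0,0,0,0,0],[0.1,0,0,0,0,0,0]]' >/dev/null
python3 - <<'E'
from h import *
plan(.459,-.2663,.0255,1.853)
c=shot('wrist','col.png'); g=cv2.cvtColor(np.asarray(c['pixels']),cv2.COLOR_RGB2GRAY); u,v=proj(c,[.459,-.2663,.016]); r=(slice(int(v)-35,int(v)+35),slice(int(u)-35,int(u)+35))
m=np.zeros_like(g); m[r]=g[r]<150; q=max(cv2.findContours(m,cv2.RETR_EXTERNAL,2)[0],key=cv2.contourArea); print(u,v,cv2.minEnclosingCircle(q),cv2.boundingRect(q))
E
```

```text
t 41.3 ee [ 0.4554 -0.2637  0.1644] yaw 1.852 tilt [ 0.0015 -0.0011] grip 0.0511 0.0 F [-0.4  0.2  0. ] | total units [-0.092  0.072  3.471] turn z -0.01
278.4138076573511 205.33492276441737 ((274.3113098144531, 202.40565490722656), 23.716142654418945) (251, 183, 47, 42)
```

```bash
python3 -m pendant '[[0.1,-0.09,0.07,0.6,0,0,0],[0.1,0,0,0.8,0,0,0],[0.1,0,0,0.8,0,0,0],[0.1,0,0,0.7,0,0,0],[0.1,0,0,0.4,0,0,0],[0.1,0,0,0.12,0,0,0],[0.1,0,0,0,0,0,0]]' 20
python3 -c "
from h import *
plan(.459,-.2663,.025,1.853)"
```

```text
t: 42.05
ee_pos: [0.4598, -0.2654, 0.0282]
tool_rot: [0.6, 0.8, 0.0, -0.001]
wrist_force: [-0.1, 0.1, 0.6]
opening: 0.0514
finger_force: 0.0
t 42.05 ee [ 0.4598 -0.2654  0.0282] yaw 1.854 tilt [ 0.0009 -0.0007] grip 0.0514 0.0 F [-0.1  0.1  0.6] | total units [-0.016 -0.025  0.08 ] turn z 0.01
```

```bash
python3 -m pendant '[[0.1,-0.02,-0.02,0.08,0,0,0],[0.1,0,0,0,0,0,0],[-0.6,0,0,0,0,0,0],[-0.6,0,0,0,0,0,0],[-0.6,0,0,0,0,0,0],[-0.6,0,0,0,0,0,0],[-0.6,0,0,0,0,0,0]]' 25
python3 -c "
from h import *
plan(.5065,.3143,.165,1.853)"
```

```text
t: 42.75
ee_pos: [0.4594, -0.2675, 0.0255]
tool_rot: [0.601, 0.8, -0.0, 0.0]
wrist_force: [-0.1, 0.6, 5.4]
opening: 0.0328
finger_force: 25.0
t 42.75 ee [ 0.4594 -0.2675  0.0255] yaw 1.853 tilt [-0.0003  0.0002] grip 0.0328 25.0 F [-0.1  0.6  5.4] | total units [13.639  5.185 -3.49 ] turn z 0.0
```

```bash
python3 -m pendant '[[-0.6,0,0,-0.4,0,0,0],[-0.6,0,0,-0.9,0,0,0],[-0.6,0,0,-0.9,0,0,0],[-0.6,0,0,-0.8,0,0,0],[-0.6,0,0,-0.45,0,0,0],[-0.6,0.88,0.345,0,0,0,0],[-0.6,0.88,0.345,0,0,0,0],[-0.6,0.88,0.345,0,0,0,0],[-0.6,0.88,0.345,0,0,0,0],[-0.6,0.88,0.345,0,0,0,0],[-0.6,0.88,0.345,0,0,0,0],[-0.6,0.88,0.345,0,0,0,0]]' >/dev/null
python3 -m pendant '[[-0.6,0.88,0.345,0,0,0,0],[-0.6,0.88,0.345,0,0,0,0],[-0.6,0.88,0.345,0,0,0,0],[-0.6,0.88,0.345,0,0,0,0],[-0.6,0.88,0.345,0,0,0,0],[-0.6,0.88,0.345,0,0,0,0],[-0.6,0.88,0.345,0,0,0,0],[-0.6,0.88,0.345,0,0,0,0],[-0.6,0,0,0,0,0,0],[-0.6,0,0,0,0,0,0]]' >/dev/null
python3 - <<'E'
from h import *
import pickle
plan(.5068,.3132,.122,1.853)
c=shot('wrist','co2.png');pickle.dump(c,open('co2.pkl','wb'))
e=readout.read_state()['ee_pos']; z=e[2]-.0095
u,v=proj(c,[e[0],e[1],z]); print('exp',u,v)
g=cv2.cvtColor(np.asarray(c['pixels']),cv2.COLOR_RGB2GRAY); i,j=int(u),int(v)
print('row',i-45,g[j,i-45:i+46].tolist()); print('col',j-50,g[j-50:j+45,i].tolist())
E
```

```text
t 44.95 ee [0.5105 0.2977 0.1627] yaw 1.855 tilt [-0.0003 -0.0009] grip 0.0329 25.0 F [-0.3 -0.1 -1.2] | total units [0.399 0.021 1.017] turn z 0.01
exp 274.4303207425492 274.90279689956395
row 229 [134, 133, 129, 113, 86, 61, 54, 53, 52, 51, 53, 59, 74, 92, 96, 96, 97, 94, 94, 93, 93, 91, 91, 89, 84, 73, 67, 65, 73, 98, 133, 163, 173, 174, 174, 175, 174, 173, 171, 168, 167, 164, 164, 164, 163, 163, 162, 161, 162, 161, 161, 162, 162, 160, 159, 158, 157, 158, 159, 160, 161, 156, 139, 111, 85, 74, 73, 79, 86, 94, 94, 93, 92, 92, 91, 90, 91, 90, 89, 88, 80, 65, 55, 54, 52, 54, 54, 57, 74, 106, 130]
col 224 [232, 223, 217, 210, 210, 191, 169, 166, 163, 147, 104, 82, 82, 81, 81, 82, 82, 89, 97, 100, 102, 100, 100, 99, 100, 98, 98, 98, 101, 122, 154, 161, 160, 157, 155, 154, 155, 156, 157, 159, 161, 161, 164, 165, 165, 164, 162, 162, 161, 162, 163, 165, 164, 166, 166, 168, 166, 154, 116, 78, 68, 67, 68, 67, 68, 68, 69, 71, 76, 86, 91, 93, 91, 91, 91, 90, 93, 103, 120, 136, 151, 156, 157, 156, 156, 157, 156, 157, 155, 154, 152, 152, 149, 133, 88]
```

```bash
python3 -m pendant '[[-0.6,0.25,0.01,0,0,0,0],[-0.6,0.14,0,0.2,0,0,0],[-0.6,0,0,0.5,0,0,0],[-0.6,0,0,0.4,0,0,0],[-0.6,0,0,0.25,0,0,0],[-0.6,0,0,0,0,0,0],[-0.6,0,0,0,0,0,0]]'
python3 -c "
from h import *
plan(.5067,.3129,.095,1.853)"
```

```text
t: 45.7
ee_pos: [0.5071, 0.3125, 0.1095]
tool_rot: [0.601, 0.8, 0.0, 0.0]
wrist_force: [0.0, -0.2, -0.1]
opening: 0.033
finger_force: 25.0
t 45.7 ee [0.5071 0.3125 0.1095] yaw 1.853 tilt [0.0001 0.0003] grip 0.033 25.0 F [ 0.  -0.2 -0.1] | total units [ 0.011 -0.008  0.363] turn z 0.0
```

```bash
python3 -m pendant '[[-0.6,0.01,-0.01,0.15,0,0,0],[-0.6,0,0,0.15,0,0,0],[-0.6,0,0,0.1,0,0,0],[-0.6,0,0,0,0,0,0]]'
python3 -m pendant '[[-0.6,0,0,0.1,0,0,0],[-0.6,0,0,0.08,0,0,0],[-0.6,0,0,0,0,0,0]]'
```

```text
t: 46.1
ee_pos: [0.5062, 0.3126, 0.0926]
tool_rot: [0.601, 0.8, -0.0, -0.0]
wrist_force: [-0.0, 1.0, -0.3]
opening: 0.0325
finger_force: 25.0
t: 46.4
ee_pos: [0.5063, 0.3126, 0.0856]
tool_rot: [0.601, 0.8, -0.0, -0.0]
wrist_force: [0.4, 0.3, -1.1]
opening: 0.033
finger_force: 25.0
```

```bash
python3 -m pendant '[[-0.6,0,0,0.04,0,0,0],[-0.6,0,0,0,0,0,0]]'; python3 -m pendant '[[-0.6,0,0,0.02,0,0,0],[-0.6,0,0,0,0,0,0]]'
```

```text
t: 46.6
ee_pos: [0.5064, 0.3128, 0.0843]
tool_rot: [0.601, 0.8, -0.0, -0.0]
wrist_force: [-0.1, 1.0, -0.8]
opening: 0.0328
finger_force: 25.0
t: 46.8
ee_pos: [0.5065, 0.3128, 0.0836]
tool_rot: [0.601, 0.8, 0.0, 0.0]
wrist_force: [-0.5, 0.3, 0.1]
opening: 0.0325
finger_force: 25.0
```

Right at the expected height. Release, back off, and verify by numbers.

```bash
python3 -m pendant '[[0,0,0,0,0,0,0],[0.1,0,0,0,0,0,0],[0.1,0,0,0,0,0,0],[0.1,0,0,-0.3,0,0,0],[0.1,0,0,-0.6,0,0,0],[0.1,0,0,-0.8,0,0,0],[0.1,0,0,-0.8,0,0,0],[0.1,-0.4,0,-0.4,0,0,0],[0.1,-0.4,0,0,0,0,0],[0.1,0,0,0,0,0,0],[0.1,0,0,0,0,0,0]]' >/dev/null
python3 - <<'E'
from h import *
plan(.5,.3,.2)
c=shot('wrist','fin.png'); s=shot('scene','finsc.png')
g=cv2.cvtColor(np.asarray(c['pixels']),cv2.COLOR_RGB2GRAY)
for n,cam in(('wrist',c),('scene',s)):
    G=cv2.cvtColor(np.asarray(cam['pixels']),cv2.COLOR_RGB2GRAY)
    p=proj(cam,[.5067,.3143,.074]); b=proj(cam,[.5067,.3143,.068]); print(n,'pred top',p)
    m=np.zeros_like(G); i,j=map(int,p); w=32 if n=='wrist' else 16; m[j-w:j+w,i-w:i+w]=G[j-w:j+w,i-w:i+w]<(120 if n=='wrist' else 90)
    n_,l,st,ce=cv2.connectedComponentsWithStats(m); k=1+np.argmax(st[1:,4]); print(st[k],ce[k])
a=cv2.cvtColor(cv2.imread('pics/scene0.png'),cv2.COLOR_BGR2GRAY); m=np.zeros_like(a); m[j-16:j+16,i-16:i+16]=a[j-16:j+16,i-16:i+16]<90
n_,l,st,ce=cv2.connectedComponentsWithStats(m); k=1+np.argmax(st[1:,4]); print('start scene',st[k],ce[k])
E
```

```text
t 47.9 ee [0.515  0.281  0.1981] yaw 1.852 tilt [-0.0003 -0.0025] grip 0.051 0.0 F [-0.8  0.5 -0.4] | total units [ 0.56  -0.229 -0.048] turn z 0
wrist pred top [276.99268386 164.8919483 ]
[264 161  27  20 112] [279.8125     174.63392857]
scene pred top [168.24069139 241.40622869]
[163 242  17   9  68] [171.55882353 247.52941176]
start scene [161 244  19   8  69] [170.65217391 248.11594203]
```

The collar sits in the scene view within 1 px of where it was at the start, so the stack is at full depth.

```bash
python3 -c "
from cell import ticket
print(ticket.close_job())"
```

```text
the job is handed in; nothing more can be done
None
```

The job is handed in at about 48 s of the 144 s allowed: the large gear is on the stud under the spacer and collar, the removed gear is on the formerly empty post, and the smallest gear was left alone; I had used all 14 pictures by then, so I checked the spacer and collar only by contact height and image measurements.

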